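# Release the grill plate and stop it with the other finger

### The job

The cold contact grill stands opened flat and its lower plate, the ribbed one nearer to you, has to come off for washing. With one fingertip press down the release key at the grill's front right corner, and with the other finger catch the plate's front edge as the springs push it out, so that it comes at least 1 cm but never more than 4 cm forward. Only touch, never lift the plate, leave the other things on the table alone, and finish while still holding the plate back with that finger: I will then lift it off.

Things in the scene. Friction and masses are not known exactly. Their poses are not given: they have to be found in the camera images.
- grill: Contact grill, fixed, opened flat: two halves one behind the other, each with a dark ribbed plate. Origin: under the middle of the near (lower) half, on the table; x points from its front to the hinge and upper half behind, y to its left, z up. Near half: x -135 to 125, y -150 to 150 mm; side walls beside the plate reach z 60.5 mm. Upper half: x 150 to 434 mm, at most 70 mm high, stays as it is.
- drip_deck (a point): Middle of the sunken drip deck in front of the lower plate, at grill x -105, y 0, z 44 mm. The deck spans x -135 to -75, |y| below 104 mm, and is crossed only by two runners (8 mm wide, at y -85 and +85, top z 52, ending at x -118) that carry the plate. Corner decks at |y| 106 to 150: z 50 mm. In front of x -135 a drip tray, 24 mm high, out to x -157.
- dial_top (a point): Top of the round thermostat dial on the front left corner (38 mm wide, top at z 66 mm; grill x -105, y 128). Fixed, not used.
- plate: The lower grill plate, loose: dark cast slab 160 (x) x 210 (y) x 16 mm, 0.35 to 0.65 kg, plus 4 mm ribs on top. Origin: centre of its underside; axes as the grill's. Latched, the origin is at grill x 5, y 0, z 52 mm: its front edge is at grill x -75 and spans z 52 to 68. A small ear on each side rim, 6 mm wide, 62 to 67 mm up, rests against a steel catch post moved by the key.
- ejector_seat (a point): Middle of the latched plate's rear edge (grill x 85, y 0, z 59 mm), fixed to the grill. Two spring feet there, at y -90 and +90, push the plate forward (grill -x): about 8 N latched, 3.5 N after 30 mm, where their stroke ends. Once released the plate jumps forward on its oiled runners within about 0.1 s and slides far out if nothing stops it.
- plate_front (a point): Middle of the plate's front edge, half way up (8 mm above its underside; latched: grill x -75, y 0, z 60 mm). How far it has moved along the grill's -x is how far the plate has come out.
- key_top (a point): Centre of the top of the release key, a grey rectangular push key 26 (x) x 28 (y) mm with a rubber inlay, at the near half's front right corner: grill x -105, y -131, z 64 mm when up, that is 30 mm ahead of the latched plate's front edge and 26 mm outside its right side. It moves straight down.
- key (a joint): Travel of the release key in m: 0 up, 0.009 pressed fully home (top then 55 mm above the table). Springs back; about 3 N at first, 6 N at the bottom. The catch lets the plate go after 5 to 6 mm.
- sauce: Yellow sauce bottle, 58 mm wide, 170 mm tall, standing beside the grill; origin at the centre of its underside. Leave alone.
- can: Red drink can, 66 mm wide, 115 mm tall, standing beside the grill; origin at the centre of its underside. Leave alone.
- tumbler: Steel tumbler, 72 mm wide, 110 mm tall, standing beside the grill; origin at the centre of its underside. Leave alone.
- turner: Steel turner (spatula) with a wooden handle, 260 mm long, lying flat on the table in front of the grill along the grill's front; leave alone.

How it is judged:
By the outcome, as a careful person would: the job done as asked, in the order asked, and still so for the second after the job is handed in, while the arm keeps its last pose, push and grip.
It also fails if it takes over 32 s, if anything falls off the work surface, if the arm or the gripper's body presses on something with over 40 N, if the wrist force passes 120 N, or if a joint passes its speed limit or range.

### The arm

A 7-joint arm with a two-finger parallel gripper is mounted at the origin on the work surface. World frame = base frame: x ahead of the robot, y to its left, z up, the work surface at z = 0. Lengths are in m, angles in rad, forces in N, time in s.
With the tool pointing down it reaches from about 0.425 to 0.925 m from the base axis. Payload 6.8 kg.
Tool frame: the origin (TCP) lies at the very end of the fingers, on their centre line; the grasp point (between the pads) lies 19 mm behind it; z points along the fingers, x is the direction in which the jaws open and shut, and the axes are right-handed (so a half turn about z gives the same grasp; the last joint's range is limited). The gripper opens to 85 mm and grips with 20 to 120 N. Pads are 22 mm wide; open, the fingers measure 114 mm over their backs; the gripper's body (76 mm by 85 mm) begins 54 mm behind the grasp point. The pads swing forward as they close: fully open they stand 13 mm farther back than shut.
Start: joints at [-1.279, 0.477, 0.022, 1.555, -0.011, 1.109, -0.083], TCP at [0.263, 0.622, 0.231] pointing down, gripper open.
Joint ranges: [-2.96, 2.96], [-0.34, 2.1], [-1.41, 1.46], [0.24, 2.44], [-1.37, 4.51], [0.17, 1.92], [-2.96, 2.96]. Speed limits (rad/s): [2.39, 2.39, 3.14, 3.14, 3.14, 3.14, 3.14].

### API

Orientations are given as a rotation vector (axis times angle).
In Python, from bench import get_obs, imaging, hand_in gives the robot as it stands.
- The arm moves only by the tool send_rows, never from a script. Its argument "motion" is a list of rows, each an object with "dp": the shift along the world's x, y, z in m, a list of three; "rot": the turn, a rotation vector about the world's x, y, z in rad, a list of three; "grip": the finger opening in m, from 0 to 0.0854. In form: [{"dp": [dx, dy, dz], "rot": [ax, ay, az], "grip": grip}, ...]. A call has 1 to 20 rows; each row shifts and turns the pose as measured when the row begins; what a row does not reach is not made up. A row lasts 1/8 s, in which the tool goes at most 62.5 mm and 10.7 degrees, less where a joint would pass 70% of its speed; a pose out of reach is approached as far as the arm can. A call is refused whole if a number of a shift passes 0.0625 or a number of a turn 0.188, either way. A call with a gripper value outside its range is refused whole. The fingers move at their own pace and stop on an object; "grip_force" is the grip in N (left out, the last holds). Time passes only in rows, so rows that do not move let the fingers close. It gives the time, the measured TCP pose, the force and the opening at its end, in the units of the state.
- get_obs(): the state, without advancing time (a new reading comes with each control period).
- imaging.grab_frame(name): name is "side" or "top" or "wrist"; returns a dict with "img" (480x640x3 uint8, red, green, blue), "fx", "fy", "cx", "cy" (pixels), "R" (3x3) and "t" (3): a world point X has camera coordinates R X + t. Camera axes: x right, y down, z forward; pixel columns grow to the right and rows downward; lengths in m; the calibration is good to about 2 mm. The wrist camera is an equidistant fisheye: a pixel r from the principal point sees the ray r / f radians off the axis. A picture is of the moment at which its call begins. There is no depth.
- hand_in(): hands the job in, once; it reports no verdict.
The state is a dict: "clock": time; "joints": joint angles; "qvel": joint speeds; "tau": joint torques, N m; "tcp_pos": TCP position; "orientation": TCP orientation; "contact_force": force on the tool from outside, world axes, zero at the start; "moment": the same for the moment, N m; "grip_width": finger opening in m.
Only numpy, scipy, OpenCV 4.12 (cv2) and the standard library are available. Lean on these libraries where they do the work, as an engineer would, in place of code of your own. Each camera call takes 0.05 s, during which the arm holds its last target. There are 200 camera calls.

## Working session

There is one attempt and no reset: what is moved stays moved. The work goes in short steps, Python scripts to look and compute and a tool call to move; the robot and the scene stay as the last step left them, time stands still between calls to the robot, and variables do not carry over. Pictures are saved under pics/ and viewed, about 8 in all and at most 12, crops included, and the job is handed in when it is done.

Besides the shell and the picture viewer there is one more tool, called after ">>>" as name(argument=value, ...) on one line, values as JSON. send_rows: Moves the arm, as the interface text tells. Its arguments: {"type":"object","properties":{"motion":{"type":"array","items":{"type":"object","properties":{"dp":{"type":"array","items":{"type":"number"}},"rot":{"type":"array","items":{"type":"number"}},"grip":{"type":"number"}}}},"grip_force":{"type":"number"}},"required":["motion"]}

```bash
mkdir -p pics; python3 - <<'E'
from bench import get_obs, imaging
import cv2
o=get_obs();print(o)
for n in ["top","side"]:
    f=imaging.grab_frame(n);cv2.imwrite(f"pics/{n}0.png",f["img"][:,:,::-1]);print(n,{k:f[k] for k in f if k!="img"})
E
```

```text
{'clock': 0.0, 'joints': array([-1.27906226,  0.4777773 ,  0.02232849,  1.55643316, -0.0114942 ,
        1.10928545, -0.08308604]), 'qvel': array([-2.81539011e-04,  2.21578494e-03, -1.88905626e-03, -9.32952912e-04,
        1.09709949e-03,  8.62719558e-05, -1.36546882e-03]), 'tau': array([-4.05402288e-04, -5.96438420e+01,  1.60739075e+00, -2.81201684e+01,
        1.23629623e-02,  9.10379458e-03, -1.72071748e-05]), 'tcp_pos': array([0.26253707, 0.62122479, 0.2303485 ]), 'orientation': array([ 2.61739986e+00,  1.73550735e+00, -2.20327650e-03]), 'contact_force': array([ 0.79800977, -0.39406436, -0.16345132]), 'moment': array([-0.01063543,  0.02534019, -0.01551617]), 'grip_width': 0.08521640723618992}
top {'fx': 562.0989456730318, 'fy': 562.0989456730318, 'cx': 326.34141687560754, 'cy': 240.8413421544565, 'R': array([[-0.0190857 , -0.99980595, -0.00487847],
       [-0.98954542,  0.01958703, -0.14288532],
       [ 0.14295315,  0.0021004 , -0.98972723]]), 't': array([0.06729938, 0.57465887, 0.95150547])}
side {'fx': 523.4428182438513, 'fy': 523.4428182438513, 'cx': 323.00307306433376, 'cy': 235.55112957455657, 'R': array([[ 0.7440704 , -0.66790706, -0.01610601],
       [-0.49601518, -0.536106  , -0.68305146],
       [ 0.44758036,  0.5162272 , -0.73019264]]), 't': array([-0.36449421,  0.354077  ,  0.7898783 ])}
```

View pics/top0.png

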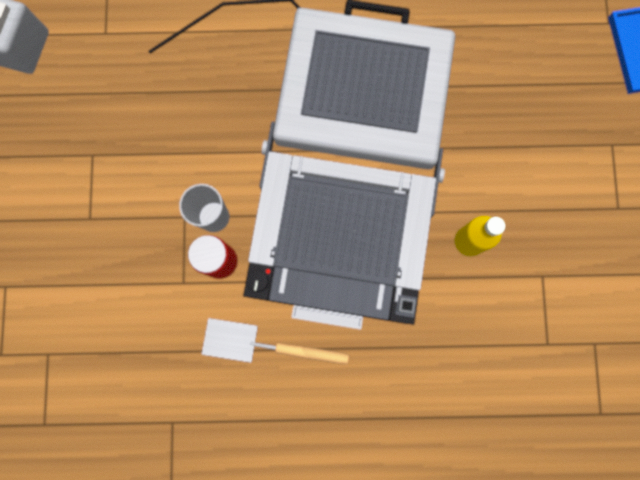

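View pics/side0.png

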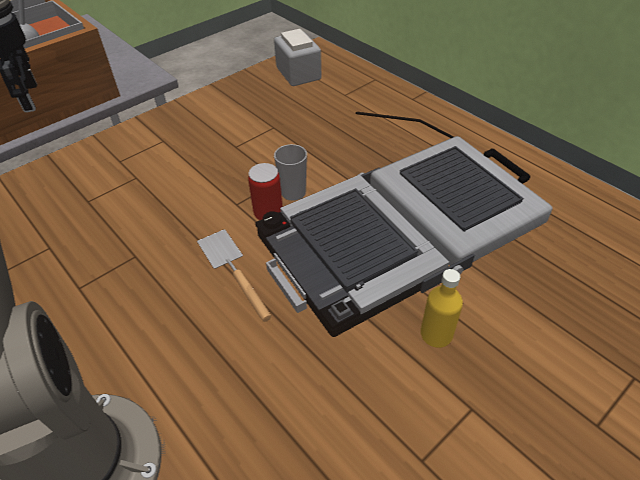

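The top view shows the key near px (407,305), the dial near (260,281) and the deck corners near (245,297) and (414,323). The side view shows the key near (341,309) and the dial near (272,221). I'll fit the grill pose to these and overlay it to check.

```bash
cat > h.py <<'E'
import numpy as np,cv2
from scipy.optimize import least_squares
from bench import get_obs, imaging
def proj(f,X):
    c=np.atleast_2d(X)@f["R"].T+f["t"]
    return c[:,:2]/c[:,2:]*[f["fx"],f["fy"]]+[f["cx"],f["cy"]]
def g2w(p,G):
    x,y,a=p;G=np.atleast_2d(G)/1000.
    c,s=np.cos(a),np.sin(a)
    return np.c_[x+c*G[:,0]-s*G[:,1],y+s*G[:,0]+c*G[:,1],G[:,2]]
E
python3 - <<'E'
from h import *
F={n:imaging.grab_frame(n) for n in("top","side")}
obs=[("top",(-105,-131,64),(407,305)),("top",(-105,128,66),(261,281)),("top",(-135,150,50),(245,297)),("top",(-135,-150,50),(414,323)),
("side",(-105,-131,64),(341,308)),("side",(-105,128,66),(272,220)),("top",(-75,105,68),(273,267)),("top",(-75,-105,68),(397,284))]
r=lambda p:np.concatenate([proj(F[n],g2w(p,G))[0]-u for n,G,u in obs])
s=least_squares(r,[.65,0,0.],loss="soft_l1");p=s.x;print(p,np.round(r(p).reshape(-1,2),1))
np.save("p.npy",p)
t=lambda *G:print(G,g2w(p,G).round(4))
t(-105,-131,64);t(-105,-72,64)
out=[]
for n,(x,y,w,h) in(("top",(230,170,200,160)),("side",(240,170,200,170))):
    im=F[n]["img"][:,:,::-1].copy();k=4 if n=="top" else 3.9
    im=cv2.resize(im[y:y+h,x:x+w],None,fx=3,fy=3,interpolation=cv2.INTER_CUBIC)
    def poly(G):
        q=((proj(F[n],g2w(p,G))-[x,y]+.5)*3).astype(int);cv2.polylines(im,[q],True,(0,255,0),1)
    poly([(-75,105,68),(-75,-105,68),(85,-105,68),(85,105,68)])
    poly([(-118,-145,64),(-118,-117,64),(-92,-117,64),(-92,-145,64)])
    poly([(-135,150,50),(-135,-150,50),(125,-150,60),(125,150,60)])
    cv2.imwrite(f"pics/ov_{n}.png",im)
a,b=cv2.imread("pics/ov_top.png"),cv2.imread("pics/ov_side.png")
c=np.zeros((600,800,3),np.uint8);ab=np.hstack([cv2.resize(a,(400,320)),cv2.resize(b,(400,340))[:320]]);c=ab
cv2.imwrite("pics/ov.png",cv2.resize(a,(800,600)) if 0 else a);
E
```

```text
[ 0.58666013  0.02922936 -0.17218759] [[ 1.9 -0.5]
 [-2.6  0.2]
 [-1.   0. ]
 [ 2.4  0.8]
 [ 0.5  0.1]
 [-1.2 -1.5]
 [ 1.4 -1.2]
 [-0.7  0.5]]
(-105, -131, 64) [[ 0.4608 -0.0818  0.064 ]]
(-105, -72, 64) [[ 0.4709 -0.0237  0.064 ]]
```

View pics/ov.png

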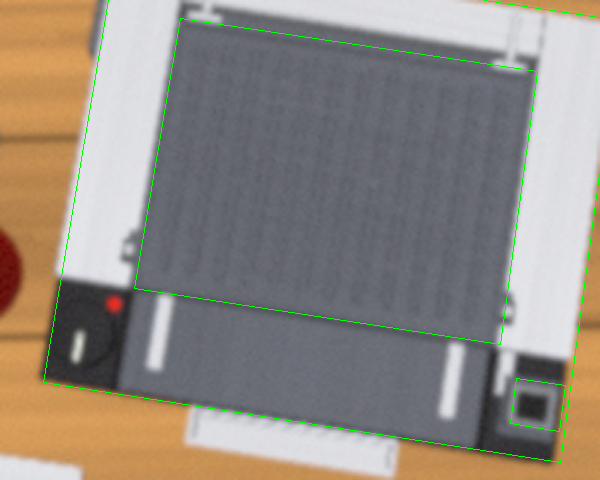

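View pics/ov_side.png

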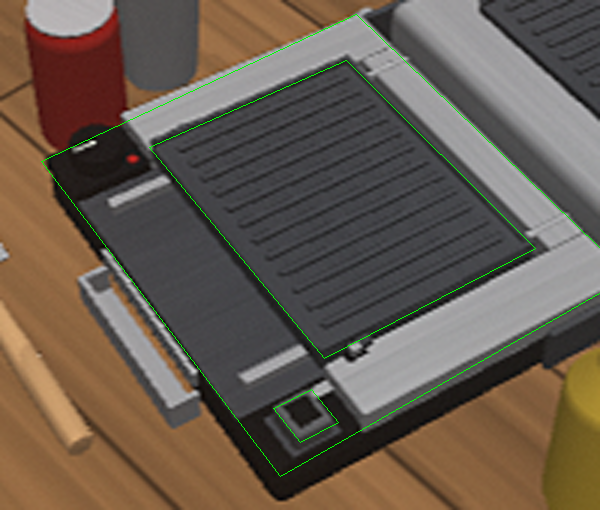

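The overlay fits to about 2 mm, and both views suggest shifting the grill about 2 mm to +y. Next I'll work out the approach pose.

```bash
python3 - <<'E'
from h import *
from scipy.spatial.transform import Rotation as Ro
p=np.load("p.npy");p[1]+=.002;np.save("p.npy",p)
o=get_obs();R=Ro.from_rotvec(o["orientation"]).as_matrix();print(R.round(3),o["tcp_pos"])
a=p[2];yd=np.array([-np.sin(a),np.cos(a),0])
for s in(1,-1):
    T=np.c_[s*yd,np.cross([0,0,-1],s*yd),[0,0,-1]]
    print(s,Ro.from_matrix(T@R.T).as_rotvec())
print(g2w(p,[(-105,-75,64)])-o["tcp_pos"], g2w(p,[(-105,-75,64)]))
E
```

```text
[[ 0.389  0.921 -0.   ]
 [ 0.921 -0.389 -0.001]
 [-0.001  0.    -1.   ]] [0.26260435 0.62145822 0.23069313]
1 [ 0.00110727 -0.00025752  0.22759532]
-1 [-3.76840573e-04 -1.62029474e-03 -2.91399687e+00]
[[ 0.20775813 -0.64612929 -0.16669313]] [[ 0.47036248 -0.02467107  0.064     ]]
```

>>> send_rows(motion=[{"dp":[0.015,-0.046,0],"rot":[0,0,0.0163],"grip":0.085},{"dp":[0.015,-0.046,0],"rot":[0,0,0.0163],"grip":0.085},{"dp":[0.015,-0.046,0],"rot":[0,0,0.0163],"grip":0.085},{"dp":[0.015,-0.046,0],"rot":[0,0,0.0163],"grip":0.085},{"dp":[0.015,-0.046,0],"rot":[0,0,0.0163],"grip":0.085},{"dp":[0.015,-0.046,0],"rot":[0,0,0.0163],"grip":0.085},{"dp":[0.015,-0.046,0],"rot":[0,0,0.0163],"grip":0.085},{"dp":[0.015,-0.046,0],"rot":[0,0,0.0163],"grip":0.085},{"dp":[0.015,-0.046,0],"rot":[0,0,0.0163],"grip":0.085},{"dp":[0.015,-0.046,0],"rot":[0,0,0.0163],"grip":0.085},{"dp":[0.015,-0.046,0],"rot":[0,0,0.0163],"grip":0.085},{"dp":[0.015,-0.046,0],"rot":[0,0,0.0163],"grip":0.085},{"dp":[0.015,-0.046,-0.03],"rot":[0,0,0.0163],"grip":0.085},{"dp":[0.013,-0.046,-0.04],"rot":[0,0,0.0163],"grip":0.085}])

```text
clock: 1.95
tcp_pos: [0.4748, -0.0398, 0.1617]
orientation: [2.385, 2.039, 0.015]
contact_force: [1.1, 0.5, -0.5]
grip_width: 0.085
```

```bash
cat > st.py <<'E'
from h import *
from scipy.spatial.transform import Rotation as Ro
p=np.load("p.npy")
def st():
    o=get_obs();R=Ro.from_rotvec(o["orientation"]).as_matrix();a=p[2];yd=np.array([-np.sin(a),np.cos(a),0])
    T=np.c_[yd,np.cross([0,0,-1],yd),[0,0,-1]]
    d=o["tcp_pos"][:2]-p[:2];c,s=np.cos(a),np.sin(a)
    print("t",o["clock"],"tcp",o["tcp_pos"].round(4),"grill mm",(1000*np.array([c*d[0]+s*d[1],-s*d[0]+c*d[1]])).round(1),"rot left",Ro.from_matrix(T@R.T).as_rotvec().round(4),"F",o["contact_force"].round(2),"M",o["moment"].round(3),"w",round(o["grip_width"],4),"todo(-105,-75)",(g2w(p,[(-105,-75,64)])[0]-o["tcp_pos"]).round(4))
    return o,R
E
python3 -c "from st import *;st()"
```

```text
t 1.95 tcp [ 0.4748 -0.0398  0.1617] grill mm [-98.  -89.2] rot left [-0.0033  0.0099 -0.0162] F [ 1.14  0.49 -0.52] M [ 0.014 -0.034 -0.009] w 0.085 todo(-105,-75) [-0.0044  0.0152 -0.0977]
```

>>> send_rows(motion=[{"dp":[-0.002,0.008,-0.022],"rot":[0,0.005,-0.008],"grip":0.085},{"dp":[-0.002,0.007,-0.022],"rot":[0,0.005,-0.008],"grip":0.085},{"dp":[0,0,-0.018],"rot":[0,0,0],"grip":0.085},{"dp":[0,0,0],"rot":[0,0,0],"grip":0.085}])

```text
clock: 2.45
tcp_pos: [0.4693, -0.03, 0.0956]
orientation: [-2.411, -2.009, 0.005]
contact_force: [-1.1, 0.0, 0.1]
grip_width: 0.085
```

```bash
python3 - <<'E'
from st import *
st()
f=imaging.grab_frame("wrist");cv2.imwrite("pics/w1.png",f["img"][:,:,::-1])
g=imaging.grab_frame("side");cv2.imwrite("pics/s1.png",cv2.resize(g["img"][180:360,220:460,::-1],None,fx=3,fy=3,interpolation=cv2.INTER_CUBIC))
def pf(X):
    c=np.atleast_2d(X)@f["R"].T+f["t"];r=np.hypot(c[:,0],c[:,1]);th=np.arctan2(r,c[:,2])
    return c[:,:2]/r[:,None]*th[:,None]*f["fx"]+[f["cx"],f["cy"]]
for n,G in dict(key=(-105,-131,64),keyFL=(-118,-117,64),keyBR=(-92,-145,64),pr=(-75,-105,68),pl=(-75,105,68),pm=(-75,0,68)).items(): print(n,pf(g2w(p,G)).round(1),proj(g,g2w(p,G)).round(1))
E
```

```text
t 2.45 tcp [ 0.4693 -0.03    0.0956] grill mm [-105.1  -80.5] rot left [-0.0003 -0.0044  0.0095] F [-1.06  0.01  0.07] M [-0.034  0.055 -0.011] w 0.085 todo(-105,-75) [ 0.0011  0.0054 -0.0316]
key [[223.3 273.3]] [[340.7 307.4]]
keyFL [[247.5 249.8]] [[330.  305.1]]
keyBR [[201.3 295. ]] [[351.4 309.6]]
pr [[274.7 327.6]] [[346.7 288.4]]
pl [[601.1 306.6]] [[288.6 218.3]]
pm [[464.1 321.7]] [[315.9 251.2]]
```

View pics/w1.png

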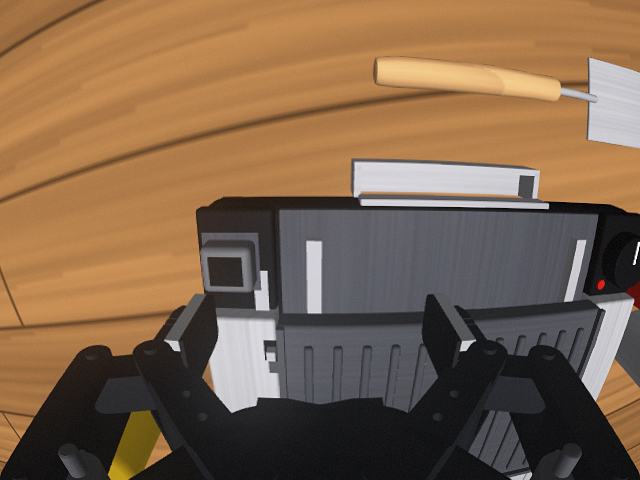

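View pics/s1.png

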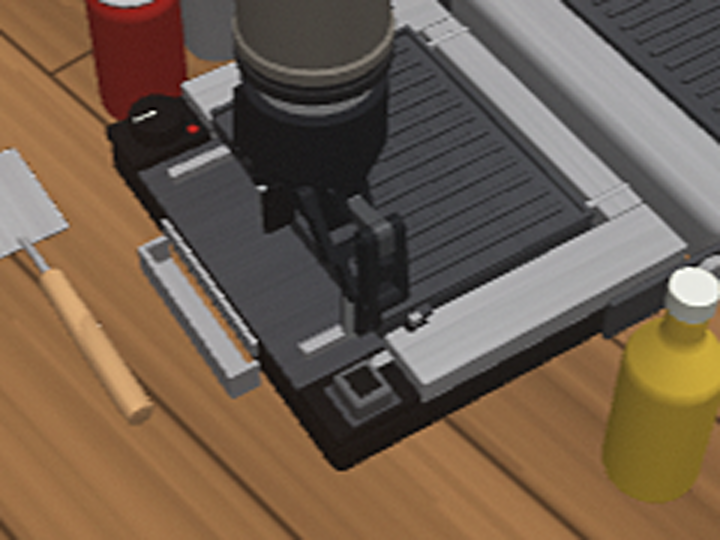

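The wrist view shows the key at about (227,264), against a prediction of (223,273), so it may be up to 5 mm nearer the front. The side view puts the key at (341,306), against a prediction of (341,307). The right fingertip in the side view is near (342,291), so I'll check it against the kinematics.

```bash
python3 - <<'E'
from st import *
o,R=st()
for n in("top","side"):
    f=imaging.grab_frame(n)
    if n=="top": cv2.imwrite("pics/t1.png",cv2.resize(f["img"][220:350,320:450,::-1],None,fx=4.5,fy=4.5,interpolation=cv2.INTER_CUBIC))
    for zz in(0,-.013):
        P=[o["tcp_pos"]+R@np.array([sx*u,w,zz]) for sx in(-1,1) for u in(.0425,.057) for w in(-.011,.011)]
        print(n,zz,proj(f,P).round(1).tolist())
E
```

```text
t 2.55 tcp [ 0.4705 -0.03    0.0969] grill mm [-104.   -80.2] rot left [-0.0008 -0.0016  0.0095] F [-0.11 -0.56  0.25] M [ 0.01   0.029 -0.044] w 0.0851 todo(-105,-75) [-0.0001  0.0053 -0.0329]
top 0 [[404.5, 309.4], [406.4, 296.1], [413.3, 310.8], [415.2, 297.5], [353.2, 300.9], [355.3, 287.7], [344.5, 299.5], [346.6, 286.3]]
top -0.013 [[405.6, 309.2], [407.5, 295.7], [414.5, 310.7], [416.4, 297.1], [353.5, 300.6], [355.6, 287.2], [344.7, 299.2], [346.8, 285.7]]
side 0 [[333.0, 295.3], [343.9, 289.8], [337.6, 301.2], [348.6, 295.6], [307.6, 262.7], [318.1, 257.8], [303.5, 257.5], [314.0, 252.6]]
side -0.013 [[333.0, 290.6], [344.0, 285.1], [337.6, 296.6], [348.7, 290.9], [307.3, 258.0], [318.0, 253.0], [303.2, 252.8], [313.8, 247.9]]
```

View pics/t1.png

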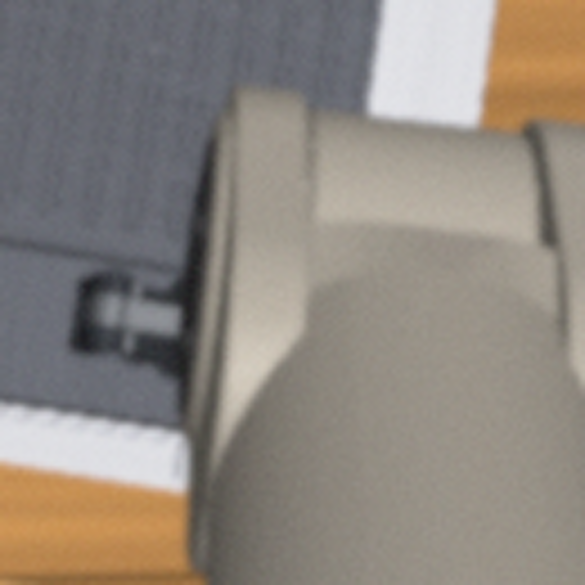

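>>> send_rows(motion=[{"dp":[-0.002,0.0015,-0.015],"rot":[0,0,0.005],"grip":0.085},{"dp":[-0.001,0.001,-0.015],"rot":[0,0,0.005],"grip":0.085},{"dp":[0,0,-0.008],"rot":[0,0,0],"grip":0.085},{"dp":[0,0,0],"rot":[0,0,0],"grip":0.085}])

```text
clock: 3.15
tcp_pos: [0.4681, -0.0269, 0.0575]
orientation: [-2.402, -2.024, -0.003]
contact_force: [0.0, 0.1, -0.4]
grip_width: 0.0849
```

```bash
python3 - <<'E'
from st import *
st()
g=imaging.grab_frame("side");f=imaging.grab_frame("wrist");st()
a=cv2.resize(g["img"][235:325,275:375,::-1],None,fx=4,fy=4,interpolation=cv2.INTER_CUBIC)
b=cv2.resize(f["img"][180:420,140:540,::-1],(400,240))
c=np.zeros((360,800,3),np.uint8);c[:,:400]=a;c[:240,400:]=b
cv2.imwrite("pics/c2.png",c)
E
```

```text
t 3.15 tcp [ 0.4681 -0.0269  0.0575] grill mm [-106.8  -77.6] rot left [-0.0016  0.0012 -0.0019] F [ 0.    0.1  -0.36] M [0.067 0.016 0.008] w 0.0849 todo(-105,-75) [0.0023 0.0022 0.0065]
t 3.25 tcp [ 0.4687 -0.0269  0.0582] grill mm [-106.3  -77.5] rot left [-0.0018  0.0025 -0.0017] F [ 0.11 -0.73 -0.03] M [ 0.011  0.006 -0.006] w 0.0849 todo(-105,-75) [0.0017 0.0022 0.0058]
```

View pics/c2.png

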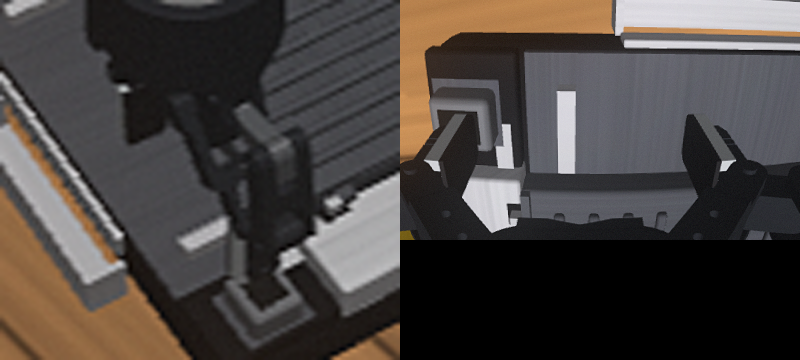

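The right fingertip is above the key, and the left finger is above the deck ahead of the plate edge. Next I'll feel for the contact.

>>> send_rows(motion=[{"dp":[0,0,-0.004],"rot":[0,0,0],"grip":0.085},{"dp":[0,0,-0.004],"rot":[0,0,0],"grip":0.085},{"dp":[0,0,-0.001],"rot":[0,0,0],"grip":0.085}])

```text
clock: 3.62
tcp_pos: [0.4694, -0.0269, 0.0495]
orientation: [2.402, 2.023, 0.007]
contact_force: [-2.4, 0.4, 3.5]
grip_width: 0.0849
```

>>> send_rows(motion=[{"dp":[-0.001,0,-0.002],"rot":[0,0,0],"grip":0.085}])

```text
clock: 3.75
tcp_pos: [0.4693, -0.0269, 0.0478]
orientation: [2.401, 2.023, 0.009]
contact_force: [1.0, 0.2, 3.4]
grip_width: 0.0851
```

```bash
python3 -c "from st import *;st()"
```

```text
t 3.75 tcp [ 0.4693 -0.0269  0.0478] grill mm [-105.6  -77.4] rot left [-0.0021  0.006  -0.0017] F [0.96 0.19 3.43] M [-0.13  -0.226  0.026] w 0.0851 todo(-105,-75) [0.001  0.0023 0.0162]
```

>>> send_rows(motion=[{"dp":[-0.001,0,-0.003],"rot":[0,0,0],"grip":0.085},{"dp":[0,0,-0.003],"rot":[0,0,0],"grip":0.085}])

```text
clock: 4.0
tcp_pos: [0.4667, -0.0266, 0.0415]
orientation: [2.401, 2.026, 0.006]
contact_force: [-6.7, -0.6, 22.7]
grip_width: 0.0852
```

```bash
python3 -c "from st import *;st()"
```

```text
t 4.0 tcp [ 0.4667 -0.0266  0.0415] grill mm [-108.3  -77.6] rot left [-0.0024  0.0033 -0.0035] F [-6.7  -0.64 22.66] M [-1.052  1.662  0.134] w 0.0852 todo(-105,-75) [0.0037 0.002  0.0225]
```

Fx of -6.7 N suggests the plate has been released and caught, and Fz of 23 N suggests the key is at its stop. I'll check with a picture.

```bash
python3 - <<'E'
from st import *
g=imaging.grab_frame("side");f=imaging.grab_frame("top");w=imaging.grab_frame("wrist");st()
a=cv2.resize(g["img"][180:320,260:420,::-1],(400,350),interpolation=cv2.INTER_CUBIC)
b=cv2.resize(f["img"][160:300,240:400,::-1],(400,350),interpolation=cv2.INTER_CUBIC)
d=cv2.resize(w["img"][180:420,140:540,::-1],(400,240))
c=np.zeros((590,800,3),np.uint8);c[:350,:400]=a;c[:350,400:]=b;c[350:,:400]=d
cv2.imwrite("pics/c3.png",c)
print("top px of plate front-left corner by travel",[proj(f,g2w(p,(-75-t,105,68))).round(1).tolist() for t in(0,10,20,30)])
E
```

```text
t 4.15 tcp [ 0.4668 -0.0267  0.0418] grill mm [-108.2  -77.6] rot left [-0.0025  0.0033 -0.0032] F [-4.62  1.69 12.71] M [-0.497  1.151  0.178] w 0.0854 todo(-105,-75) [0.0036 0.002  0.0222]
top px of plate front-left corner by travel [[[273.3, 265.8]], [[272.3, 271.6]], [[271.3, 277.3]], [[270.4, 283.1]]]
```

View pics/c3.png

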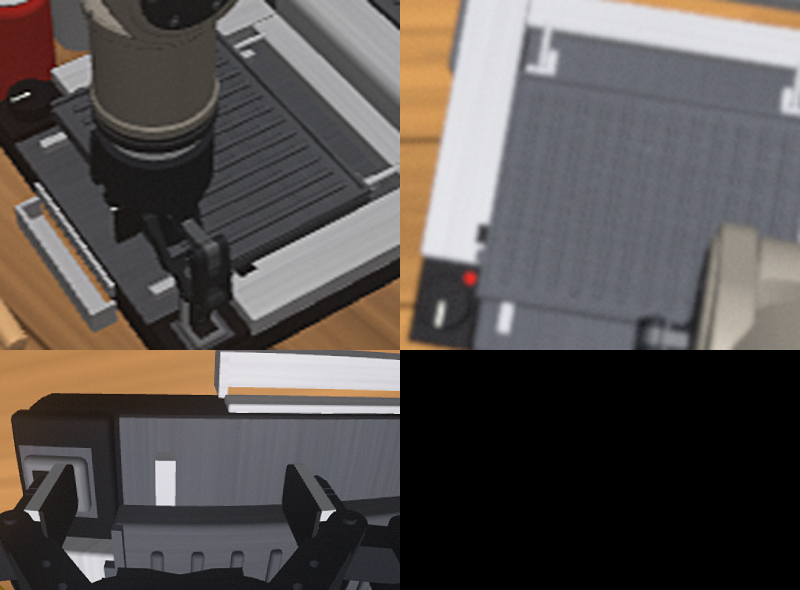

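The top view has the plate's front-left corner at about (274,279), which is roughly 22 mm out. It rests against the left finger, the key is down and the forces are settling, so I'm handing in.

```bash
python3 -c "
from st import *
st()
from bench import hand_in
print(hand_in())"
```

```text
t 4.15 tcp [ 0.4668 -0.0267  0.0418] grill mm [-108.2  -77.6] rot left [-0.0025  0.0033 -0.0032] F [-4.62  1.69 12.71] M [-0.497  1.151  0.178] w 0.0854 todo(-105,-75) [0.0036 0.002  0.0222]
the job is handed in; nothing more can be done
None
```

The plate is released and held back: the right fingertip pressed the key fully home, and the left finger caught the plate's front edge. I handed in at 4.15 s with the key still down and the plate resting on that finger.

- **Plate travel:** the last top view puts the plate about 22 mm out, within the 10 to 40 mm you asked for. I could only measure its left front corner, because the arm hid the rest of the front edge.
- **Forces:** the plate was pushing about 5 N forward on the tool. The downward push was 23 N when the key reached its stop and had eased to 13 N at hand-in.
- **Other things on the table:** I moved nothing else, but I took no final picture of all of them.
- **Disagreement:** before the press, the wrist camera put the key up to 5 mm nearer the front than the side and top cameras did. I went with the side and top fit, moved about 2 mm towards the front, and the contact came where I expected.

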